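# Shut and clamp the tortilla press

## Robot

A 7-joint arm with a two-finger parallel gripper is mounted at the origin on a cart in front of the work surface, level with it; the furniture and walls round the work are solid. World frame = base frame: x ahead of the robot, y to its left, z up, the work surface at z = 0. Lengths are in m, angles in rad, forces in N, time in s.
With the tool pointing down it reaches from about 0.4 to 0.85 m from the base axis. Payload 10.4 kg.
Tool frame: the origin (TCP) lies on the front face of the gripper's body, between the roots of the fingers; the fingertips stand 70 mm ahead of it and the grasp point (between the pads) lies 51 mm ahead of it (grasp_offset is the distance from the TCP to the grasp point, in m); z points along the fingers, y is the direction in which the jaws open and shut (so a half turn about z gives the same grasp; the last joint's range is limited). The gripper opens to 87 mm and grips with 3 to 60 N. Pads are 19 mm wide; open, the fingers measure 117 mm over their backs; the gripper's body (75 mm by 190 mm) begins 51 mm behind the grasp point.
Start: joints at [-1.248, 0.332, -0.065, 1.46, 0.022, 1.35, -0.088], TCP at [0.212, 0.588, 0.292] pointing down, gripper open.
Joint ranges: [-2.6, 2.6], [-0.5, 2.12], [-1.47, 1.34], [0.16, 2.42], [-1.27, 4.41], [0.06, 2.06], [-2.6, 2.6]. Speed limits (rad/s): [2.22, 2.22, 2.79, 2.79, 3.14, 3.14, 3.14].

## Interface

Orientations are given as a unit quaternion [x, y, z, w].
In Python, from bench import * gives the robot as it stands. The module is installed in compiled form; this text tells all that it offers.
- The arm moves only by the tool arm_command, never from a script. Its argument "commands" is a list of rows, each a list of 3 entries, a list of its own where there are three numbers: the opening in per cent of the stroke, from 0 (shut) to 100 (fully open), then the shift along the tool's x, y, z in m, then the turn, a rotation vector about the tool's x, y, z in rad. A call has exactly 10 rows; each row is the pose to reach, as a shift and turn from the pose commanded when the call began, along the tool's axes at that moment; what a row does not reach only later rows make up. A row lasts 1/12 s, in which the tool goes at most 41.7 mm and 7.16 degrees, less where a joint would pass 70% of its speed; a pose out of reach is approached as far as the arm can. A call with a gripper value outside its range is refused whole. The fingers move at their own pace and stop on an object; "squeeze" is the grip in N (left out, the last holds). Time passes only in rows, so rows that repeat a pose let the fingers close, or fill a call up. It gives the time, the measured TCP pose, the force and the opening at its end, in the units of the state.
- read_state(): the state, without advancing time (a new reading comes with each control period).
- camera(name): name is "scene" or "top"; returns a dict with "pixels" (420x560x3 uint8, red, green, blue), "fx", "fy", "cx", "cy" (pixels), "rvec" (rotation vector, rad) and "tvec" (3), from world to camera coordinates, as OpenCV has them. Camera axes: x right, y down, z forward; pixel columns grow to the right and rows downward; lengths in m; the calibration is good to about 2 mm. A picture is of the moment at which its call begins. There is no depth.
- close_job(): hands the job in, once; it reports no verdict.
The state is a dict: "time": time; "joint_positions": joint angles; "joint_vel": joint speeds; "joint_torque": joint torques, N m; "ee_pos": TCP position; "eef_rot": TCP orientation; "ft_force": force on the tool from outside, world axes, zero at the start; "torque": the same for the moment, N m; "width": finger opening in m.
Only numpy, scipy, OpenCV 4.12 (cv2) and the standard library are available. Lean on these libraries where they do the work, as an engineer would, in place of code of your own. Each camera call takes 0.05 s, during which the arm holds its last target.

## Task

The cast-iron tortilla press has been left standing open; shut it for putting away. Without gripping it, push its raised round top plate over and all the way down onto the base, then push the lever over from the other side until it lies flat across the closed plate. Push steadily without knocking or forcing it, do not pick up or drag the press, and leave the other things on the worktop where they are.

Things in the scene. Friction and masses are not known exactly. Their poses are not given: they have to be found in the camera images.
- press: loose cast-iron tortilla press, about 3 kg, on four rubber feet. Origin: centre of its underside on the worktop; z up. +x points from the lever side to the plate-hinge side; y is parallel to both hinge pins. Its base is a disc of 85 mm radius, top at z = 22 mm.
- press_plate (a joint): round top plate, 85 mm radius, 12 mm thick, hinged at plate_hinge (pin in its mid-plane, disc centre 98 mm away). 0 rad = shut, upper face at z = 36 mm; 1.57 = upright; stop at 1.8. Stiff hinge: stays where left, needs 3 to 8 N at its far half. Outer face: central boss of 24 mm radius, 8 mm high, and a rib 16 mm wide, 5 mm high from boss to hinge.
- plate_hinge (a point): middle of the plate's hinge pin, at (98, 0, 30) mm in the press's frame; does not move on the press
- plate_edge (a point): middle of the plate's far edge, 183 mm from the hinge pin; moves with the plate
- press_lever (a joint): straight lever, 195 mm long from its pin at lever_pivot: 14 mm square iron bar, then a wooden grip 18 mm thick over the last 83 mm. 0 rad = shut, level towards +x across the shut plate, upper side at z = 59 mm; 1.57 = upright; stop at 2.25, leaning outward to -x. Stiff: stays where left, needs 2 to 5 N near the grip. It cannot pass through the plate.
- lever_pivot (a point): middle of the lever's pin, at (-100, 0, 52) mm in the press's frame; does not move on the press
- lever_tip (a point): end of the lever's wooden grip, 195 mm from its pin; moves with the lever
- tongs: light bamboo tongs lying on the worktop, 157x26x13 mm, origin under the centre; to be left alone
- twine: ball of wound pale twine, 70 mm across, 57 mm high, flat underneath, origin under the centre; to be left alone
- jar: small lidded glass jar with pebbles in it, 60 mm body, 85 mm high, origin under the centre; to be left alone

How it is judged:
On the way, in this order (a step that is already met when the one before it is completed fails the run):
1. the top plate is down on the base while the lever is still raised (value of joint press_plate below 0.07 rad and value of joint press_lever above 1.2 rad), for 0.2 s.
2. the lever lies flat across the shut plate (value of joint press_plate below 0.07 rad and value of joint press_lever below 0.08 rad), for 0.2 s.
At the end, for the whole second after the job is handed in: The top plate is shut (within 0.07 rad) and the lever lies flat across it (within 0.08 rad); the press stands level and still, within 40 mm of where it stood; tongs, twine and jar are within 30 mm of where they were (all of step 2 and distance of press from where it was at the start of the episode below 0.04 m and angle between press's own z axis and vertical below 0.05 rad and linear speed of press below 0.01 m/s and distance of each of tongs, twine, jar from where it was at the start of the episode below 0.03 m); the robot touches nothing.
It fails at once if the press is gripped, knocked or forced (the fingers bear on it with over 90 N, all contacts added) (contact force between the fingers and press above 90 N).
It fails at once if the press is lifted or tipped off its feet (height (world z) of press above 0.012 m or angle between press's own z axis and vertical above 0.15 rad).
It fails at once if the press is dragged away (distance of press from where it was at the start of the episode above 0.06 m).
It fails at once if tongs, twine or jar are knocked or picked up (distance of any of tongs, twine, jar from where it was at the start of the episode above 0.04 m).
It also fails if it takes over 54 s, if anything falls off the work surface, if the arm or the gripper's body presses on something with over 40 N, if the wrist force passes 120 N, or if a joint passes its speed limit or range.

## Working session

There is one attempt and no reset: what is moved stays moved. The work goes in short steps, Python scripts to look and compute and a tool call to move; the robot and the scene stay as the last step left them, time stands still between calls to the robot, and variables do not carry over. Pictures are saved under pics/ and viewed, and the job is handed in when it is done.

Besides the shell and the picture viewer there is one more tool, called after "Emit:" by a JSON object that holds its "fn" and its "kwargs". arm_command: Moves the arm, as the interface text tells. Its arguments: {"type":"object","properties":{"commands":{"type":"array","items":{"type":"array"}},"squeeze":{"type":"number"}},"required":["commands"]}

```bash
mkdir -p pics; python3 - <<'E'
from bench import *
import cv2,json
for n in("scene","top"):
    c=camera(n); cv2.imwrite(f"pics/{n}0.png",c["pixels"][:,:,::-1])
    print(n,{k:c[k] for k in c if k!="pixels"})
print(read_state())
E
```

```text
scene {'fx': 525.3590318709752, 'fy': 525.3590318709752, 'cx': 278.97449450532326, 'cy': 210.6689862857996, 'rvec': array([ 1.90619108, -0.50627231,  0.32948481]), 'tvec': array([-0.36919968,  0.27355064,  0.71215657])}
top {'fx': 407.7433378618995, 'fy': 407.7433378618995, 'cx': 285.646786700578, 'cy': 207.7375438246455, 'rvec': array([ 2.17297475, -2.15488177,  0.12742272]), 'tvec': array([0.22594351, 0.57299404, 0.86981522])}
{'time': 0.1, 'joint_positions': array([-1.2475988 ,  0.33282592, -0.06468125,  1.4608671 ,  0.02158705,
        1.34989652, -0.08847747]), 'joint_vel': array([-0.0012609 , -0.00167706,  0.00042098, -0.00235424, -0.00222578,
        0.0017455 , -0.00119063]), 'joint_torque': array([ 1.81909443e-03, -6.24540639e+01,  2.48279149e-02, -3.90718067e+01,
       -6.14891388e-02,  3.66915890e-02,  2.91687331e-05]), 'ee_pos': array([0.21176015, 0.58775564, 0.29151796]), 'eef_rot': array([ 1.72028046e-01,  9.85091837e-01, -6.45351937e-04, -8.61841793e-05]), 'ft_force': array([ 0.40831142, -0.39734932,  0.46291022]), 'torque': array([0.0160015 , 0.00235512, 0.01008469]), 'width': 0.08716713780840457}
```

View pics/scene0.png

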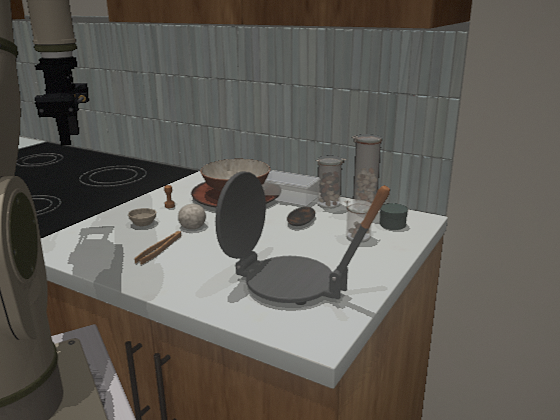

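View pics/top0.png

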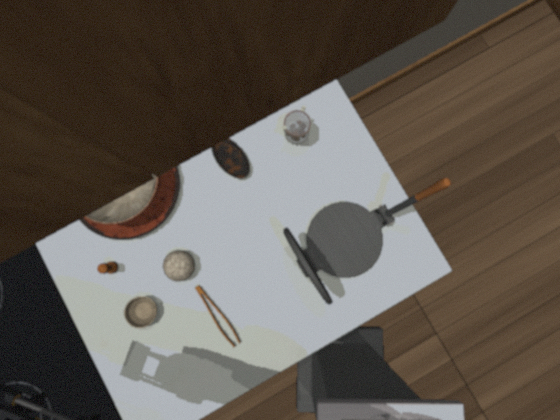

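The scene view shows the plate upright at about (242,215) and the lever leaning out to (385,190). In the top view the base disc is near (344,239), the plate edge-on from (287,230) to (328,300), the lever tip near (447,183), twine (180,265), tongs (218,316) and jar (297,127).

```bash
cat > h.py <<'E'
import numpy as np,cv2
from bench import *
def cam(c):
    R=cv2.Rodrigues(np.array(c["rvec"]))[0];t=np.array(c["tvec"]);K=np.array([[c["fx"],0,c["cx"]],[0,c["fy"],c["cy"]],[0,0,1]])
    return K,R,t
def ray(c,uv):
    K,R,t=cam(c);d=R.T@np.linalg.inv(K)@np.array([uv[0],uv[1],1.]);return -R.T@t,d/np.linalg.norm(d)
def plane(c,uv,z):
    o,d=ray(c,uv);return o+d*(z-o[2])/d[2]
def tri(c1,u1,c2,u2):
    o1,d1=ray(c1,u1);o2,d2=ray(c2,u2)
    s=np.linalg.lstsq(np.c_[d1,-d2],o2-o1,rcond=None)[0]
    a,b=o1+s[0]*d1,o2+s[1]*d2;return (a+b)/2,np.linalg.norm(a-b)
def proj(c,p):
    K,R,t=cam(c);q=K@(R@np.array(p)+t);return q[:2]/q[2]
E
python3 - <<'E'
from h import *
S=camera("scene");T=camera("top")
for n,c in(("s",S),("t",T)):
    o,d=ray(c,(c["cx"],c["cy"]));print(n,o,d)
for n,uv,z in(("base",(344,239),.022),("twine",(180,265),.03),("tong",(200,289),.01),("tong2",(237,343),.01),("jar",(297,127),.085),("corner",(450,269),0),("corner2",(339,81),0)):print(n,plane(T,uv,z))
print("tip",tri(S,(387,188),T,(449,182)))
im=T["pixels"][:,:,::-1];cv2.imwrite("pics/topz.png",cv2.resize(im[150:330,240:480],None,fx=3.3,fy=3.3,interpolation=cv2.INTER_CUBIC))
im=S["pixels"][:,:,::-1];cv2.imwrite("pics/scz.png",cv2.resize(im[160:310,200:410],None,fx=3.8,fy=3.8,interpolation=cv2.INTER_CUBIC))
E
```

```text
s [ 0.05162507 -0.66792934  0.51914408] [ 0.45265     0.80790701 -0.37735162]
t [0.4680349  0.23316268 0.92872475] [ 0.11421777 -0.00270027 -0.99345207]
base [0.50353394 0.10058698 0.022     ]
twine [0.44365699 0.4601437  0.03      ]
tong [0.39081191 0.41893965 0.01      ]
tong2 [0.27542728 0.33447419 0.01      ]
jar [0.73847568 0.20808144 0.085     ]
corner [ 0.4388095  -0.14144658  0.        ]
corner2 [0.87936583 0.10619572 0.        ]
tip (array([ 0.5965223 , -0.05313966,  0.22993119]), np.float64(0.0014880926051461616))
```

View pics/topz.png

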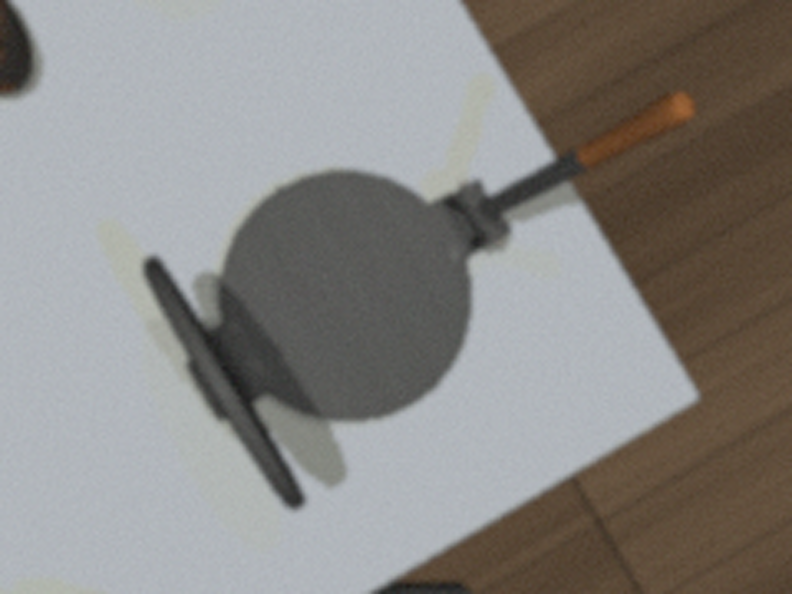

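View pics/scz.png

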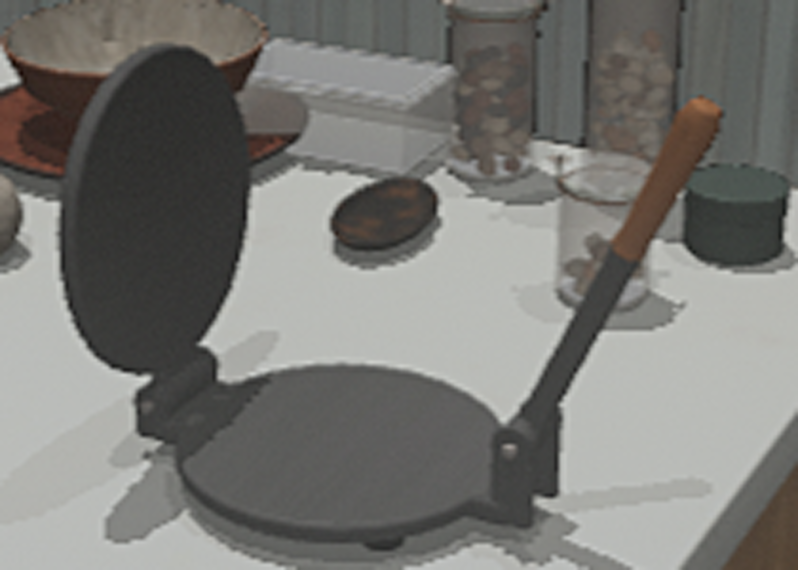

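```bash
python3 - <<'E'
from h import *
from scipy.spatial.transform import Rotation as Ro
S=camera("scene");T=camera("top")
g=cv2.cvtColor(T["pixels"],cv2.COLOR_RGB2HSV)
hsv=g[150:330,240:480]
m=((hsv[...,2]<115)&(hsv[...,1]<60)).astype(np.uint8)
m[:, :]=m
n,l,st,ce=cv2.connectedComponentsWithStats(m)
for i in range(1,n):
    if st[i,4]>100: print(st[i],ce[i])
cv2.imwrite("pics/m.png",cv2.resize(m*255,None,fx=3.3,fy=3.3,interpolation=0))
# base rim arc: rays from approx centre, where mask ends
c0=np.array([344.8-240,239.4-150]);P=[]
for a in np.r_[np.arange(35,130,3),np.arange(225,305,3)]*np.pi/180:
    d=np.array([np.cos(a),np.sin(a)]) 
    for r in np.arange(25,50,.25):
        q=c0+d*r
        if hsv[int(round(q[1])),int(round(q[0])),2]>118: break
    P.append(plane(T,q+[240,150],.022)[:2])
P=np.array(P)
for _ in range(4):
    A=np.c_[2*P,np.ones(len(P))];s=np.linalg.lstsq(A,(P**2).sum(1),rcond=None)[0];R=np.sqrt(s[2]+s[0]**2+s[1]**2)
    e=abs(np.hypot(*(P-s[:2]).T)-R);P=P[e<max(.003,2*np.median(e))]
print("circle",s[:2],R,len(P),e.max())
C=s[:2]
tip,_=tri(S,(387,188),T,(449,182))
d=C-tip[:2];print("len",np.linalg.norm(d));d/=np.linalg.norm(d);print("dir",d,np.degrees(np.arctan2(d[1],d[0])))
# plate top: ends in top view, (150,262)/(297,503) zoom ; scene top (170,44)
print("edge tri?",tri(S,(200+165/3.8,160+44/3.8),T,(240+222/3.3,150+378/3.3)))
a=np.array([plane(T,(240+u/3.3,150+v/3.3),.128) for u,v in((150,262),(297,503))]);print("plate ends z=.128",a,a.mean(0),np.linalg.norm(a[0]-a[1]))
for x,z in((98,30),(-100,52)):
    p=np.r_[C+d*x/1e3,z/1e3];print(x,proj(T,p),proj(S,p))
for th in(1.4,1.57,1.7,1.8):
    p=np.r_[C+d*(.098-.183*np.cos(th)),.03+.183*np.sin(th)];print(th,proj(T,p),proj(S,p))
st=read_state();M=Ro.from_quat(st["eef_rot"]).as_matrix();print(M)
E
```

```text
[  0   0  11  29 193] [ 4.8238342  15.54404145]
[  44   46  136  108 5901] [102.71004914  90.8888324 ]
circle [0.50292219 0.10146452] 0.08423385386945156 59 0.0024076096025419935
len 0.18073027668350117
dir [-0.51789946  0.8554415 ] 121.1914563638179
edge tri? (array([0.45376017, 0.19162867, 0.21371258]), np.float64(0.005651822661827531))
plate ends z=.128 [[0.5172635  0.23101482 0.128     ]
 [0.37725636 0.14406372 0.128     ]] [0.44725993 0.18753927 0.128     ] 0.16481047801006068
98 [305.98399866 262.09216972] [245.73042117 259.85372044]
-100 [384.97739852 215.07259925] [336.98194987 273.17323998]
1.4 [326.68070107 254.81508413] [256.78985362 176.84003276]
1.57 [311.65241583 263.9678369 ] [242.7000448  173.02976123]
1.7 [299.92552599 270.97952387] [232.23198243 171.97153638]
1.8 [291.00946223 276.23478458] [224.49995278 172.23200851]
[[-9.40789686e-01  3.38990789e-01 -1.08406722e-04]
 [ 3.38990806e-01  9.40789620e-01 -3.53638910e-04]
 [-1.78924146e-05 -3.69448721e-04 -9.99999932e-01]]
```

View pics/m.png

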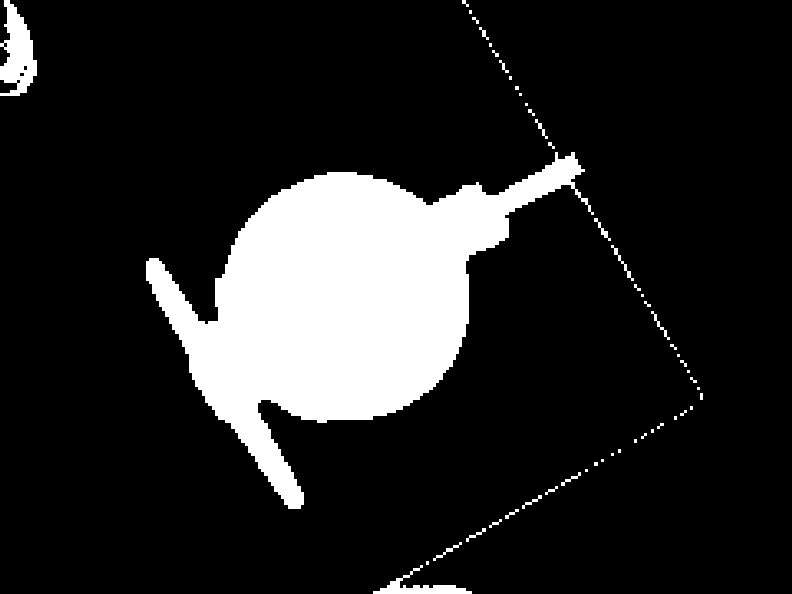

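Emit:
{"fn": "arm_command", "kwargs": {"commands": [[0, [-0.026, -0.021, 0], [0, 0, 0.068]], [0, [-0.052, -0.042, 0], [0, 0, 0.136]], [0, [-0.078, -0.063, 0], [0, 0, 0.204]], [0, [-0.104, -0.084, 0], [0, 0, 0.272]], [0, [-0.13, -0.105, 0], [0, 0, 0.34]], [0, [-0.156, -0.126, 0], [0, 0, 0.408]], [0, [-0.182, -0.147, 0], [0, 0, 0.476]], [0, [-0.208, -0.168, 0], [0, 0, 0.544]], [0, [-0.234, -0.189, 0], [0, 0, 0.612]], [0, [-0.26, -0.21, 0], [0, 0, 0.681]]]}}

```text
time: 1.13
ee_pos: [0.3858, 0.3008, 0.2924]
eef_rot: [0.493, 0.87, 0.0, -0.0]
ft_force: [0.0, -0.8, -0.5]
width: 0.0282
```

```bash
cat > w.py <<'E'
from h import *
from scipy.spatial.transform import Rotation as Ro
C=np.array([.5029,.1015]);d=np.array([-.518,.8554]);e=np.array([-d[1],d[0]])
def where():
    s=read_state();p=s["ee_pos"];M=Ro.from_quat(s["eef_rot"]).as_matrix();q=p[:2]-C
    print("t",s["time"],"press-frame TCP mm x,y",1e3*q@d,1e3*q@e,"tip z",1e3*(p[2]-.07),"F",s["ft_force"],"w",s["width"]);print("toolx ang",np.degrees(np.arctan2(M[1,0],M[0,0])),M[:,2],s["joint_positions"].round(2))
def snap(n):
    c=camera("scene"),camera("top")
    im=np.hstack([cv2.resize(c[0]["pixels"][100:330,150:450],(400,307)),cv2.resize(c[1]["pixels"][100:330,200:500],(400,307))])
    cv2.imwrite(f"pics/{n}.png",im[:,:,::-1]);return c
E
python3 -c "
from w import *
snap('a1');where()"
```

```text
t 1.2333 press-frame TCP mm x,y 226.91172287911698 -3.520512156755375 tip z 222.61913087813352 F [-0.34788084  0.16222007 -0.16748738] w 0.020494167378113513
toolx ang 120.56198401777598 [ 1.21974143e-03 -5.74152234e-04 -9.99999091e-01] [-0.94  0.02  0.2   1.82 -0.    1.3  -0.21]
```

View pics/a1.png

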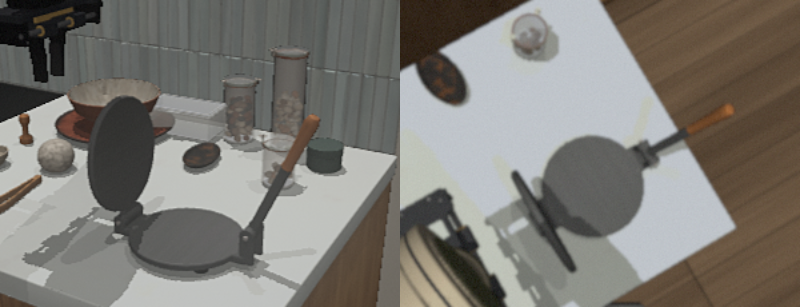

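The gripper is now on the plate-hinge side, seen at the far left in both views. The plate at (120,150) in the left half and the lever are untouched.

Emit:
{"fn": "arm_command", "kwargs": {"commands": [[0, [-0.01, 0, 0.005], [0, 0, 0]], [0, [-0.025, 0, 0.01], [0, 0, 0]], [0, [-0.04, -0.001, 0.02], [0, 0, 0]], [0, [-0.055, -0.002, 0.03], [0, 0, 0]], [0, [-0.065, -0.003, 0.038], [0, 0, 0]], [0, [-0.072, -0.003, 0.042], [0, 0, 0]], [0, [-0.075, -0.003, 0.042], [0, 0, 0]], [0, [-0.075, -0.003, 0.042], [0, 0, 0]], [0, [-0.075, -0.003, 0.042], [0, 0, 0]], [0, [-0.075, -0.003, 0.042], [0, 0, 0]]]}}

```text
time: 2.07
ee_pos: [0.4214, 0.2375, 0.2507]
eef_rot: [0.491, 0.871, 0.0, 0.0]
ft_force: [0.4, -0.2, 0.8]
width: 0.0005
```

```bash
python3 -c "
from w import *
c=snap('a2');where()
p=read_state()['ee_pos'];p=p-[0,0,.07];print(proj(c[0],p),proj(c[1],p))
cv2.imwrite('pics/a2s.png',c[0]['pixels'][:,:,::-1])"
```

```text
t 2.1667 press-frame TCP mm x,y 158.3956291717017 -0.604798438868794 tip z 180.60190606614086 F [-0.83428983  0.69088102 -0.71193725] w 0.00032814176134121663
toolx ang 121.23090050058616 [ 4.58152520e-04  5.99449637e-04 -9.99999715e-01] [-0.86  0.04  0.26  1.89 -0.01  1.21 -0.05]
[217.38261212 184.22505203] [281.63919165 280.54100758]
```

View pics/a2.png

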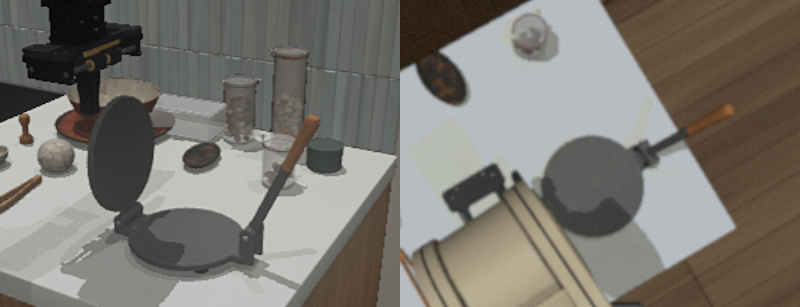

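View pics/a2s.png

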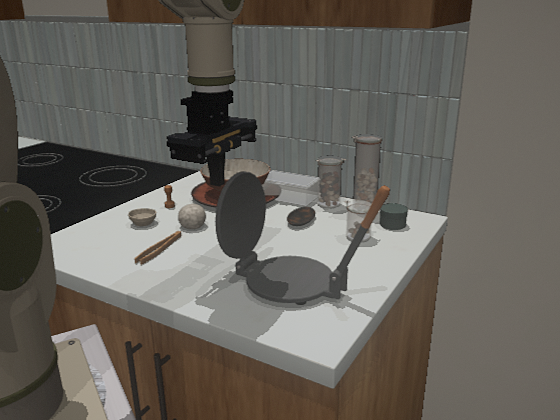

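The scene view shows the closed fingers at (217,185) behind the raised plate, about 30 mm off its outer face. The projected tip position agrees.

Emit:
{"fn": "arm_command", "kwargs": {"commands": [[0, [-0.006, 0, 0], [0, 0, 0]], [0, [-0.012, 0, 0], [0, 0, 0]], [0, [-0.018, 0, 0], [0, 0, 0]], [0, [-0.023, 0, 0], [0, 0, 0]], [0, [-0.027, 0, 0], [0, 0, 0]], [0, [-0.031, 0, 0], [0, 0, 0]], [0, [-0.034, 0, 0], [0, 0, 0]], [0, [-0.037, 0, 0], [0, 0, 0]], [0, [-0.04, 0, 0], [0, 0, 0]], [0, [-0.043, 0, 0], [0, 0, 0]]]}}

```text
time: 3.0
ee_pos: [0.4438, 0.2001, 0.2505]
eef_rot: [0.491, 0.871, 0.0, -0.0]
ft_force: [-1.8, 2.3, 2.8]
width: 0.0006
```

```bash
python3 -c "
from w import *
where()"
```

```text
t 3.0 press-frame TCP mm x,y 114.97357085733333 -0.5559606303370717 tip z 180.46710208038857 F [-1.76252337  2.31751204  2.83790132] w 0.0005774012599703997
toolx ang 121.21180524346839 [ 2.63544259e-04  7.49864419e-04 -9.99999684e-01] [-0.81  0.05  0.31  1.89 -0.02  1.21  0.04]
```

Emit:
{"fn": "arm_command", "kwargs": {"commands": [[0, [-0.004, 0, 0], [0, 0, 0]], [0, [-0.009, 0, 0], [0, 0, 0]], [0, [-0.014, 0, 0.0005], [0, 0, 0]], [0, [-0.019, 0, 0.001], [0, 0, 0]], [0, [-0.024, 0, 0.0015], [0, 0, 0]], [0, [-0.029, 0, 0.0025], [0, 0, 0]], [0, [-0.034, 0, 0.0035], [0, 0, 0]], [0, [-0.039, 0, 0.0045], [0, 0, 0]], [0, [-0.044, 0, 0.0055], [0, 0, 0]], [0, [-0.048, 0, 0.0065], [0, 0, 0]]]}}

```text
time: 3.83
ee_pos: [0.4689, 0.1582, 0.2435]
eef_rot: [0.491, 0.871, 0.0, 0.0]
ft_force: [0.2, 3.9, 0.8]
width: 0.0005
```

```bash
python3 -c "
from w import *
where();snap('a3')"
```

```text
t 3.8333 press-frame TCP mm x,y 66.04912552949493 -0.302812681418051 tip z 173.52451429370086 F [0.19394088 3.92673524 0.75300736] w 0.0004665943256066544
toolx ang 121.1508730069406 [ 8.60878603e-05 -1.43289690e-05 -9.99999996e-01] [-0.76  0.07  0.36  1.88 -0.03  1.19  0.15]
```

View pics/a3.png

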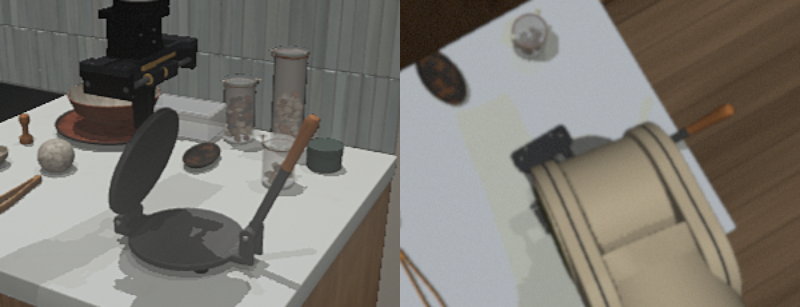

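The plate at (145,160) in the left half leans over at about 70° and follows the finger; the press hasn't moved.

Emit:
{"fn": "arm_command", "kwargs": {"commands": [[0, [-0.005, 0, 0.001], [0, 0, 0]], [0, [-0.01, 0, 0.003], [0, 0, 0]], [0, [-0.015, 0, 0.005], [0, 0, 0]], [0, [-0.02, 0, 0.007], [0, 0, 0]], [0, [-0.025, 0, 0.0095], [0, 0, 0]], [0, [-0.03, 0, 0.012], [0, 0, 0]], [0, [-0.035, 0, 0.0145], [0, 0, 0]], [0, [-0.04, 0, 0.018], [0, 0, 0]], [0, [-0.0445, 0, 0.0215], [0, 0, 0]], [0, [-0.049, 0, 0.025], [0, 0, 0]]]}}

```text
time: 4.77
ee_pos: [0.4945, 0.1161, 0.2186]
eef_rot: [0.491, 0.871, 0.0, 0.0]
ft_force: [0.2, 0.7, 2.1]
width: 0.0004
```

```bash
python3 -c "
from w import *
where();snap('a4')"
```

```text
t 4.7667 press-frame TCP mm x,y 16.86167648221137 -0.3675228506207289 tip z 148.5782636398776 F [0.19941715 0.73277871 2.08264226] w 0.0004012420071651173
toolx ang 121.14748977234892 [ 6.23452788e-04 -1.21873170e-04 -9.99999798e-01] [-0.69  0.13  0.4   1.88 -0.05  1.14  0.27]
```

View pics/a4.png

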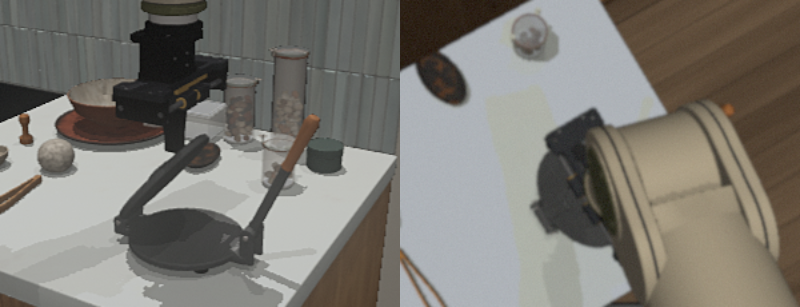

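The plate is now about 50° from the base, with the fingertip on its far half at (178,150) in the left half and the lever unmoved.

Emit:
{"fn": "arm_command", "kwargs": {"commands": [[0, [-0.005, 0, 0.003], [0, 0, 0]], [0, [-0.01, 0, 0.007], [0, 0, 0]], [0, [-0.0145, 0, 0.0115], [0, 0, 0]], [0, [-0.019, 0, 0.016], [0, 0, 0]], [0, [-0.023, 0, 0.0205], [0, 0, 0]], [0, [-0.027, 0, 0.025], [0, 0, 0]], [0, [-0.0305, 0, 0.0295], [0, 0, 0]], [0, [-0.034, 0, 0.035], [0, 0, 0]], [0, [-0.037, 0, 0.0395], [0, 0, 0]], [0, [-0.04, 0, 0.044], [0, 0, 0]]]}}

```text
time: 5.7
ee_pos: [0.515, 0.0823, 0.1743]
eef_rot: [0.491, 0.871, 0.0, 0.0]
ft_force: [-0.6, 1.2, 0.4]
width: 0.0001
```

```bash
python3 -c "
from w import *
where();snap('a5')"
```

```text
t 5.7 press-frame TCP mm x,y -22.705975216209872 -0.35017827830448855 tip z 104.2956147801587 F [-0.55352281  1.17553151  0.38960116] w 0.00014426612814832018
toolx ang 121.1603632190316 [ 2.96039619e-04  4.32797185e-05 -9.99999955e-01] [-0.63  0.21  0.43  1.9  -0.1   1.05  0.38]
```

View pics/a5.png

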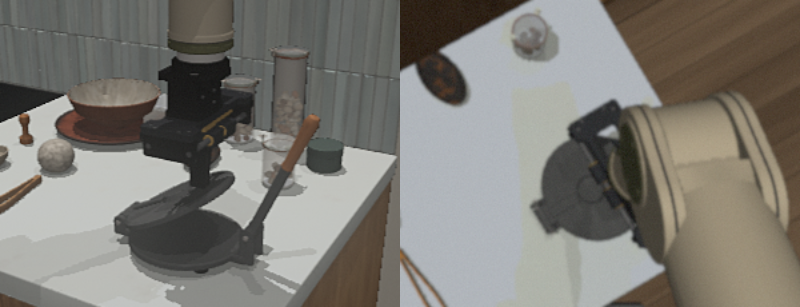

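Plate at about 28°, finger beyond the boss and well inside the raised lever at (300,150).

Emit:
{"fn": "arm_command", "kwargs": {"commands": [[0, [-0.0025, 0, 0.0045], [0, 0, 0]], [0, [-0.005, 0, 0.009], [0, 0, 0]], [0, [-0.007, 0, 0.0135], [0, 0, 0]], [0, [-0.009, 0, 0.018], [0, 0, 0]], [0, [-0.0105, 0, 0.0225], [0, 0, 0]], [0, [-0.012, 0, 0.027], [0, 0, 0]], [0, [-0.0135, 0, 0.0315], [0, 0, 0]], [0, [-0.0145, 0, 0.0355], [0, 0, 0]], [0, [-0.0155, 0, 0.0395], [0, 0, 0]], [0, [-0.0165, 0, 0.0435], [0, 0, 0]]]}}

```text
time: 6.63
ee_pos: [0.5233, 0.0684, 0.1308]
eef_rot: [0.491, 0.871, 0.0, 0.0]
ft_force: [-0.9, 0.6, 0.1]
width: 0.0003
```

```bash
python3 -c "
from w import *
where();snap('a6')"
```

```text
t 6.6333 press-frame TCP mm x,y -38.897271884763896 -0.27358426640650474 tip z 60.83060357336634 F [-0.86142981  0.55633531  0.0705492 ] w 0.0002811292675042896
toolx ang 121.16690393260762 [ 3.28279387e-05  2.38860919e-05 -9.99999999e-01] [-0.59  0.29  0.43  1.92 -0.14  0.97  0.45]
```

View pics/a6.png

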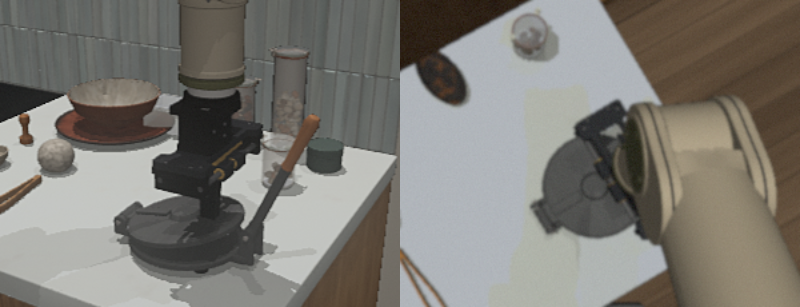

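Plate nearly shut (about 10°); finger is on the rim zone, lever clear of the gripper.

Emit:
{"fn": "arm_command", "kwargs": {"commands": [[0, [-0.0005, 0, 0.003], [0, 0, 0]], [0, [-0.001, 0, 0.006], [0, 0, 0]], [0, [-0.0015, 0, 0.009], [0, 0, 0]], [0, [-0.002, 0, 0.012], [0, 0, 0]], [0, [-0.0025, 0, 0.0145], [0, 0, 0]], [0, [-0.003, 0, 0.017], [0, 0, 0]], [0, [-0.003, 0, 0.019], [0, 0, 0]], [0, [-0.003, 0, 0.021], [0, 0, 0]], [0, [-0.003, 0, 0.0225], [0, 0, 0]], [0, [-0.003, 0, 0.024], [0, 0, 0]]]}}

```text
time: 7.57
ee_pos: [0.5249, 0.0658, 0.1072]
eef_rot: [0.491, 0.871, 0.0, 0.0]
ft_force: [0.7, -0.6, 1.4]
width: 0.0007
```

```bash
python3 -c "
from w import *
where()"
```

```text
t 7.5667 press-frame TCP mm x,y -41.97363926047519 -0.30877408157815783 tip z 37.16897838046715 F [ 0.72755019 -0.62931508  1.39606726] w 0.0007426489402218544
toolx ang 121.16104855339213 [ 3.24379846e-04 -6.18626129e-05 -9.99999945e-01] [-0.58  0.33  0.42  1.93 -0.16  0.92  0.47]
```

Emit:
{"fn": "arm_command", "kwargs": {"commands": [[0, [0, 0, 0.0004], [0, 0, 0]], [0, [0, 0, 0.0008], [0, 0, 0]], [0, [0, 0, 0.0012], [0, 0, 0]], [0, [0, 0, 0.0016], [0, 0, 0]], [0, [0, 0, 0.002], [0, 0, 0]], [0, [0, 0, 0.002], [0, 0, 0]], [0, [0, 0, 0.002], [0, 0, 0]], [0, [0, 0, 0.002], [0, 0, 0]], [0, [0, 0, 0.002], [0, 0, 0]], [0, [0, 0, 0.002], [0, 0, 0]]]}}

```text
time: 8.4
ee_pos: [0.5249, 0.0658, 0.1061]
eef_rot: [0.491, 0.871, 0.0, -0.0]
ft_force: [-4.4, -1.1, 11.1]
width: 0.0006
```

```bash
python3 -c "
from w import *
where()
c=camera('scene');cv2.imwrite('pics/a7.png',cv2.resize(c['pixels'][150:330,200:420,::-1],None,fx=3,fy=3))"
```

```text
t 8.4 press-frame TCP mm x,y -41.944322465045914 -0.2965134008906938 tip z 36.053067249897516 F [-4.37045082 -1.10078215 11.12107115] w 0.000555653234685329
toolx ang 121.1551258723211 [ 1.12689111e-04  4.35910412e-04 -9.99999899e-01] [-0.57  0.33  0.42  1.93 -0.17  0.92  0.47]
```

View pics/a7.png

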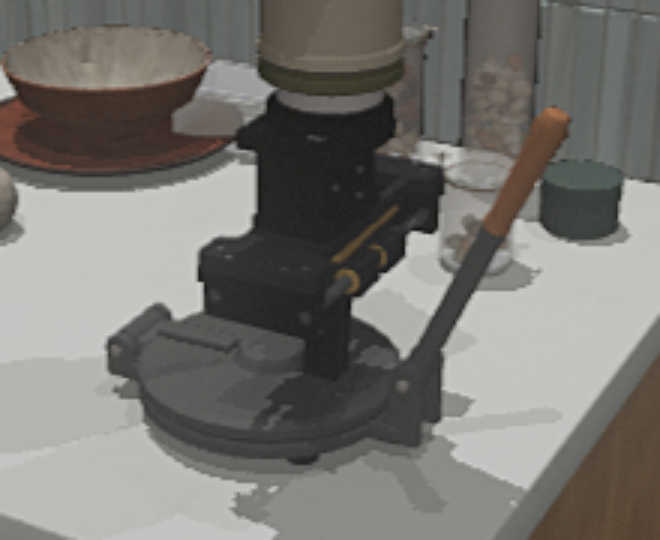

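The plate lies flat on the base (tip at z 36.05 mm with 11 N, matching the nominal 36), the lever still leans out at (550,120). I'll rise and go over the lever.

Emit:
{"fn": "arm_command", "kwargs": {"commands": [[0, [0, 0, -0.008], [0, 0, 0]], [0, [0, 0, -0.03], [0, 0, 0]], [0, [0, 0, -0.056], [0, 0, 0]], [0, [0, 0, -0.082], [0, 0, 0]], [0, [0, 0, -0.108], [0, 0, 0]], [0, [0, 0, -0.134], [0, 0, 0]], [0, [0, 0, -0.16], [0, 0, 0]], [0, [0, 0, -0.186], [0, 0, 0]], [0, [0, 0, -0.212], [0, 0, 0]], [0, [0, 0, -0.24], [0, 0, 0]]]}}

```text
time: 9.28
ee_pos: [0.5243, 0.0658, 0.3466]
eef_rot: [0.491, 0.871, -0.0, -0.0]
ft_force: [0.7, 0.5, 0.8]
width: -0.0001
```

Emit:
{"fn": "arm_command", "kwargs": {"commands": [[0, [-0.01, 0, 0], [0, 0, 0]], [0, [-0.03, 0, 0], [0, 0, 0]], [0, [-0.05, 0, 0], [0, 0, 0]], [0, [-0.07, 0, 0], [0, 0, 0]], [0, [-0.09, 0, 0], [0, 0, 0]], [0, [-0.11, 0, 0], [0, 0, 0]], [0, [-0.13, 0, 0], [0, 0, 0]], [0, [-0.15, 0, 0], [0, 0, 0]], [0, [-0.168, 0, 0], [0, 0, 0]], [0, [-0.183, 0, 0], [0, 0, 0]]]}}

```text
time: 10.12
ee_pos: [0.6198, -0.0921, 0.3449]
eef_rot: [0.491, 0.871, -0.0, -0.0]
ft_force: [-0.2, 0.9, 0.4]
width: 0.0003
```

```bash
python3 -c "
from w import *
where();c=snap('b1');cv2.imwrite('pics/b1s.png',c[0]['pixels'][:,:,::-1])"
```

```text
t 10.1167 press-frame TCP mm x,y -226.16647903946534 0.34349946146693844 tip z 274.90537726162825 F [-0.17805677  0.85382799  0.3652654 ] w 0.0003494384021342099
toolx ang 121.12564765843052 [-5.30309627e-04 -3.05087781e-04 -9.99999813e-01] [-0.36  0.34  0.58  1.4  -0.18  1.45  0.75]
```

View pics/b1s.png

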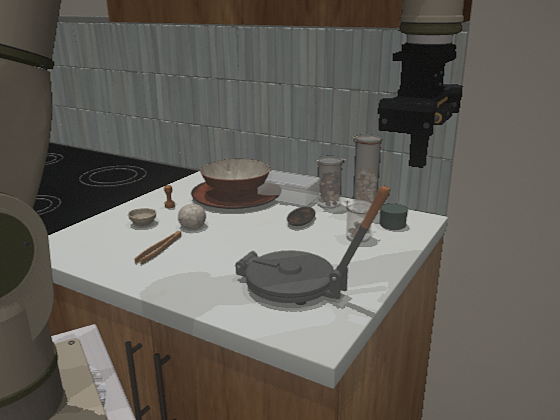

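The press is closed at (290,272), the lever still raised with its tip at (385,190), and the fingers are outside the lever tip at (418,160), all clear.

Emit:
{"fn": "arm_command", "kwargs": {"commands": [[0, [0, 0, 0.01], [0, 0, 0]], [0, [0, 0, 0.025], [0, 0, 0]], [0, [0, 0, 0.04], [0, 0, 0]], [0, [0, 0, 0.055], [0, 0, 0]], [0, [0, 0, 0.065], [0, 0, 0]], [0, [0.004, 0, 0.065], [0, 0, 0]], [0, [0.009, 0, 0.065], [0, 0, 0]], [0, [0.014, 0, 0.065], [0, 0, 0]], [0, [0.018, 0, 0.065], [0, 0, 0]], [0, [0.022, 0, 0.065], [0, 0, 0]]]}}

```text
time: 11.05
ee_pos: [0.6081, -0.0712, 0.2811]
eef_rot: [0.491, 0.871, 0.001, 0.0]
ft_force: [0.2, -0.2, -0.3]
width: 0.0005
```

```bash
python3 -c "
from w import *
where();c=snap('b2')"
```

```text
t 11.05 press-frame TCP mm x,y -202.20141678170197 -0.5231245937745223 tip z 211.06842663653325 F [ 0.16569545 -0.19437699 -0.34546378] w 0.0004804834008962348
toolx ang 121.19744860525587 [ 1.32431988e-03  4.10725072e-04 -9.99999039e-01] [-0.4   0.33  0.56  1.54 -0.18  1.32  0.72]
```

View pics/b2.png

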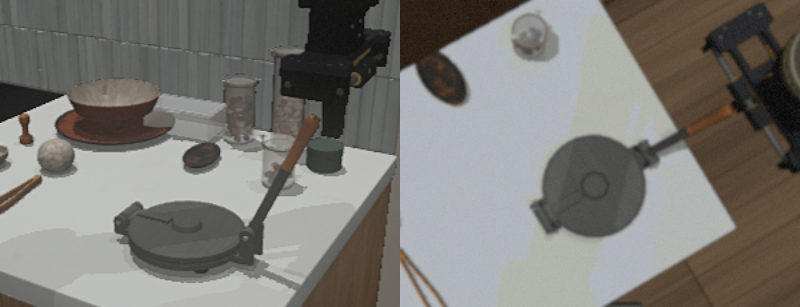

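Fingers are just outside the lever tip (315,120 left half), in line with the lever in the top view. Starting the push.

Emit:
{"fn": "arm_command", "kwargs": {"commands": [[0, [0.003, 0, 0], [0, 0, 0]], [0, [0.006, 0, 0], [0, 0, 0]], [0, [0.009, 0, 0], [0, 0, 0]], [0, [0.012, 0, 0], [0, 0, 0]], [0, [0.015, 0, 0], [0, 0, 0]], [0, [0.019, 0, 0], [0, 0, 0]], [0, [0.023, 0, 0], [0, 0, 0]], [0, [0.027, 0, 0], [0, 0, 0]], [0, [0.031, 0, 0], [0, 0, 0]], [0, [0.036, 0, 0], [0, 0, 0]]]}}

```text
time: 11.98
ee_pos: [0.5893, -0.0408, 0.2803]
eef_rot: [0.491, 0.871, 0.0, 0.0]
ft_force: [1.2, -1.8, 2.9]
width: 0.0005
```

```bash
python3 -c "
from w import *
where();c=snap('b3')"
```

```text
t 11.9833 press-frame TCP mm x,y -166.44669166263537 -0.20438088811814872 tip z 210.27121723887055 F [ 1.15607124 -1.79157856  2.91124473] w 0.0004518473516785874
toolx ang 121.16232112466099 [ 1.61652625e-04  4.92510044e-05 -9.99999986e-01] [-0.46  0.28  0.55  1.6  -0.15  1.3   0.66]
```

View pics/b3.png

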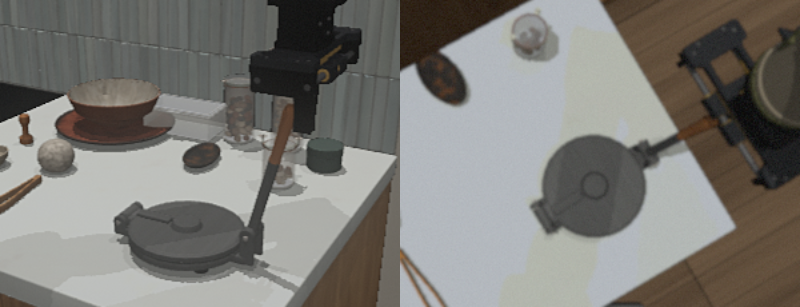

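The lever follows the finger (tip now at 288,108), with 3-4 N and the press in place.

Emit:
{"fn": "arm_command", "kwargs": {"commands": [[0, [0.005, 0, 0], [0, 0, 0]], [0, [0.01, 0, 0], [0, 0, 0]], [0, [0.015, 0, 0], [0, 0, 0]], [0, [0.02, 0, 0], [0, 0, 0]], [0, [0.025, 0, 0], [0, 0, 0]], [0, [0.03, 0, 0], [0, 0, 0]], [0, [0.035, 0, 0], [0, 0, 0]], [0, [0.04, 0, 0], [0, 0, 0]], [0, [0.045, 0, 0], [0, 0, 0]], [0, [0.05, 0, 0], [0, 0, 0]]]}}

```text
time: 12.92
ee_pos: [0.5632, 0.0022, 0.2802]
eef_rot: [0.491, 0.871, 0.0, -0.0]
ft_force: [1.3, -2.0, 0.8]
width: 0.0004
```

```bash
python3 -c "
from w import *
where()"
```

```text
t 12.9167 press-frame TCP mm x,y -116.19131495795634 -0.18357362340565545 tip z 210.18020170630663 F [ 1.34584127 -1.96784031  0.81655838] w 0.00037399743151419855
toolx ang 121.17220083533248 [-2.25087762e-04  1.31578293e-04 -9.99999966e-01] [-0.53  0.21  0.52  1.67 -0.11  1.29  0.55]
```

Emit:
{"fn": "arm_command", "kwargs": {"commands": [[0, [0.005, 0, 0], [0, 0, 0]], [0, [0.01, 0, 0], [0, 0, 0]], [0, [0.015, 0, 0], [0, 0, 0]], [0, [0.02, 0, 0], [0, 0, 0]], [0, [0.025, 0, 0], [0, 0, 0]], [0, [0.031, 0, 0.001], [0, 0, 0]], [0, [0.037, 0, 0.002], [0, 0, 0]], [0, [0.043, 0, 0.003], [0, 0, 0]], [0, [0.049, 0, 0.004], [0, 0, 0]], [0, [0.055, 0, 0.0055], [0, 0, 0]]]}}

```text
time: 13.75
ee_pos: [0.5348, 0.0494, 0.2747]
eef_rot: [0.491, 0.871, 0.0, 0.0]
ft_force: [0.9, -2.2, -0.3]
width: 0.0004
```

```bash
python3 -c "
from w import *
where();c=snap('b4')"
```

```text
t 13.75 press-frame TCP mm x,y -61.108014412463945 -0.3094896636782415 tip z 204.67790140205727 F [ 0.88672957 -2.15883288 -0.32869011] w 0.0003779543559219327
toolx ang 121.17804009549442 [ 1.59679113e-04  1.52564078e-04 -9.99999976e-01] [-0.61  0.15  0.48  1.74 -0.07  1.27  0.43]
```

View pics/b4.png

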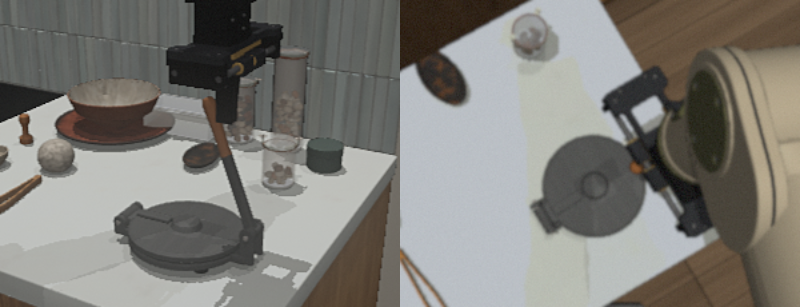

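The lever is past upright, leaning in over the plate (tip at 208,102); the plate is still shut.

Emit:
{"fn": "arm_command", "kwargs": {"commands": [[0, [0.006, 0, 0.002], [0, 0, 0]], [0, [0.012, 0, 0.004], [0, 0, 0]], [0, [0.018, 0, 0.0065], [0, 0, 0]], [0, [0.024, 0, 0.0095], [0, 0, 0]], [0, [0.03, 0, 0.0125], [0, 0, 0]], [0, [0.0355, 0, 0.016], [0, 0, 0]], [0, [0.041, 0, 0.0195], [0, 0, 0]], [0, [0.0465, 0, 0.023], [0, 0, 0]], [0, [0.052, 0, 0.0275], [0, 0, 0]], [0, [0.057, 0, 0.0315], [0, 0, 0]]]}}

```text
time: 14.68
ee_pos: [0.5052, 0.0981, 0.2427]
eef_rot: [0.491, 0.871, -0.0, -0.0]
ft_force: [-0.7, -1.8, -0.2]
width: 0.0005
```

```bash
python3 -c "
from w import *
where();c=snap('b5')"
```

```text
t 14.6833 press-frame TCP mm x,y -4.084371008192845 -0.2383629488270388 tip z 172.71623213695784 F [-0.69102897 -1.77419011 -0.2160471 ] w 0.0005437042382751767
toolx ang 121.180993230024 [-2.45717334e-04  1.02557600e-04 -9.99999965e-01] [-0.68  0.12  0.43  1.84 -0.05  1.2   0.31]
```

View pics/b5.png

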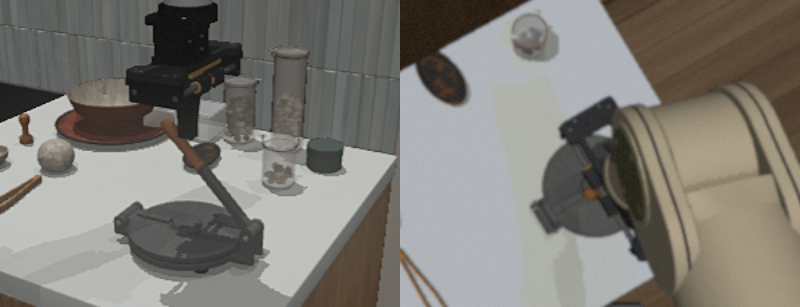

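Lever at about 45°, finger on the grip near (185,130). Following the arc down.

Emit:
{"fn": "arm_command", "kwargs": {"commands": [[0, [0.005, 0, 0.0045], [0, 0, 0]], [0, [0.01, 0, 0.0095], [0, 0, 0]], [0, [0.0145, 0, 0.014], [0, 0, 0]], [0, [0.0185, 0, 0.019], [0, 0, 0]], [0, [0.022, 0, 0.0235], [0, 0, 0]], [0, [0.0255, 0, 0.0285], [0, 0, 0]], [0, [0.029, 0, 0.0335], [0, 0, 0]], [0, [0.032, 0, 0.0385], [0, 0, 0]], [0, [0.035, 0, 0.0435], [0, 0, 0]], [0, [0.038, 0, 0.0485], [0, 0, 0]]]}}

```text
time: 15.62
ee_pos: [0.4858, 0.1303, 0.1942]
eef_rot: [0.491, 0.871, 0.0, -0.0]
ft_force: [0.8, -0.5, 0.5]
width: 0.0004
```

```bash
python3 -c "
from w import *
where();c=snap('b6')"
```

```text
t 15.6167 press-frame TCP mm x,y 33.48149221305604 -0.269040849138166 tip z 124.20356081706407 F [ 0.81162979 -0.54714298  0.47018435] w 0.00040309471932645935
toolx ang 121.16616484337676 [-4.39796711e-05  2.96497984e-05 -9.99999999e-01] [-0.72  0.14  0.4   1.92 -0.06  1.09  0.25]
```

View pics/b6.png

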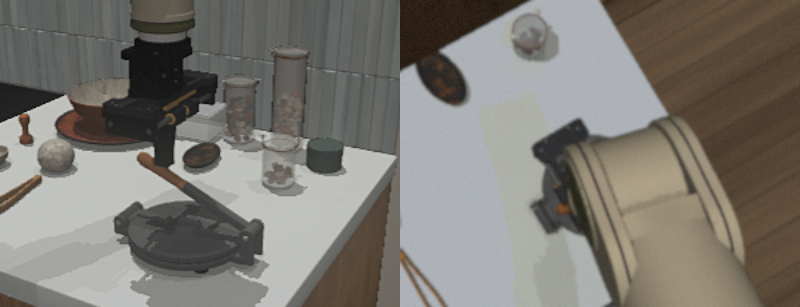

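Emit:
{"fn": "arm_command", "kwargs": {"commands": [[0, [0.002, 0, 0.0045], [0, 0, 0]], [0, [0.004, 0, 0.009], [0, 0, 0]], [0, [0.006, 0, 0.0135], [0, 0, 0]], [0, [0.0075, 0, 0.018], [0, 0, 0]], [0, [0.009, 0, 0.0225], [0, 0, 0]], [0, [0.0105, 0, 0.027], [0, 0, 0]], [0, [0.012, 0, 0.0315], [0, 0, 0]], [0, [0.013, 0, 0.036], [0, 0, 0]], [0, [0.014, 0, 0.0405], [0, 0, 0]], [0, [0.015, 0, 0.045], [0, 0, 0]]]}}

```text
time: 16.55
ee_pos: [0.4781, 0.143, 0.1493]
eef_rot: [0.491, 0.871, 0.0, -0.0]
ft_force: [-0.2, -1.2, 0.7]
width: 0.0004
```

```bash
python3 -c "
from w import *
where();c=snap('b7')"
```

```text
t 16.55 press-frame TCP mm x,y 48.28157357249359 -0.2964387985746309 tip z 79.27238934825078 F [-0.24805933 -1.18580288  0.73977785] w 0.0003596995496508968
toolx ang 121.1670732844946 [-8.83626421e-07  2.20242186e-05 -1.00000000e+00] [-0.73  0.19  0.38  1.97 -0.09  0.99  0.24]
```

View pics/b7.png

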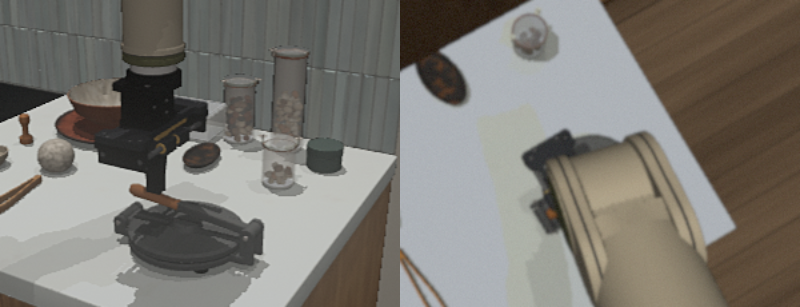

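The lever is down to about 7°, the finger on the grip at (155,185). Final slow descent of about 18 mm.

Emit:
{"fn": "arm_command", "kwargs": {"commands": [[0, [0.0003, 0, 0.0025], [0, 0, 0]], [0, [0.0006, 0, 0.005], [0, 0, 0]], [0, [0.001, 0, 0.0075], [0, 0, 0]], [0, [0.001, 0, 0.01], [0, 0, 0]], [0, [0.001, 0, 0.012], [0, 0, 0]], [0, [0.001, 0, 0.014], [0, 0, 0]], [0, [0.001, 0, 0.0155], [0, 0, 0]], [0, [0.001, 0, 0.017], [0, 0, 0]], [0, [0.001, 0, 0.018], [0, 0, 0]], [0, [0.001, 0, 0.018], [0, 0, 0]]]}}

```text
time: 17.48
ee_pos: [0.4776, 0.1437, 0.1315]
eef_rot: [0.491, 0.871, -0.0, -0.0]
ft_force: [-0.4, -0.3, -0.1]
width: 0.0004
```

```bash
python3 -c "
from w import *
where()"
```

```text
t 17.4833 press-frame TCP mm x,y 49.20560756853832 -0.25220420161119805 tip z 61.53501650992171 F [-0.36310938 -0.34823326 -0.08759231] w 0.00035323610357655157
toolx ang 121.16925505521698 [-1.20993136e-04 -9.61828971e-05 -9.99999988e-01] [-0.73  0.22  0.38  1.99 -0.1   0.95  0.25]
```

Emit:
{"fn": "arm_command", "kwargs": {"commands": [[0, [0, 0, 0.0004], [0, 0, 0]], [0, [0, 0, 0.0008], [0, 0, 0]], [0, [0, 0, 0.0012], [0, 0, 0]], [0, [0, 0, 0.0016], [0, 0, 0]], [0, [0, 0, 0.002], [0, 0, 0]], [0, [0, 0, 0.0022], [0, 0, 0]], [0, [0, 0, 0.0025], [0, 0, 0]], [0, [0, 0, 0.0025], [0, 0, 0]], [0, [0, 0, 0.0025], [0, 0, 0]], [0, [0, 0, 0.0025], [0, 0, 0]]]}}

```text
time: 18.32
ee_pos: [0.4778, 0.1438, 0.1299]
eef_rot: [0.491, 0.871, 0.0, -0.0]
ft_force: [-4.0, -1.0, 10.0]
width: 0.0005
```

```bash
python3 -c "
from w import *
where()
c=camera('scene');cv2.imwrite('pics/b8.png',cv2.resize(c['pixels'][150:330,200:420,::-1],None,fx=3,fy=3))"
```

```text
t 18.3167 press-frame TCP mm x,y 49.1916079104984 -0.3873303380666739 tip z 59.85658369183716 F [-4.03549183 -0.96551412 10.04416104] w 0.000541836889294865
toolx ang 121.16229785011878 [ 1.24101066e-05  4.18875562e-04 -9.99999912e-01] [-0.73  0.22  0.38  1.99 -0.1   0.95  0.25]
```

View pics/b8.png

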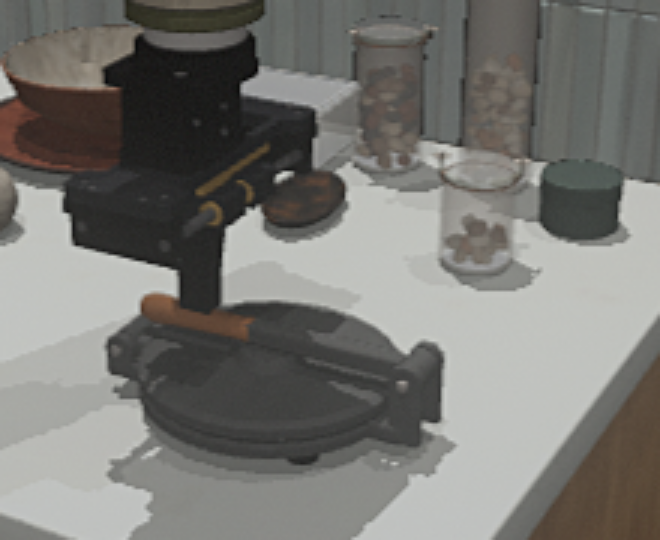

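The lever lies flat across the plate (grip at 200,315); the tip has met a firm stop at z 59.9 mm with 10 N. Retreating.

Emit:
{"fn": "arm_command", "kwargs": {"commands": [[0, [0, 0, -0.005], [0, 0, 0]], [0, [0, 0, -0.02], [0, 0, 0]], [0, [0, 0, -0.04], [0, 0, 0]], [0, [0, 0, -0.06], [0, 0, 0]], [0, [0, 0, -0.085], [0, 0, 0]], [0, [0, 0, -0.11], [0, 0, 0]], [0, [0, 0, -0.135], [0, 0, 0]], [0, [0, 0, -0.155], [0, 0, 0]], [0, [0, 0, -0.165], [0, 0, 0]], [0, [0, 0, -0.17], [0, 0, 0]]]}}

```text
time: 19.2
ee_pos: [0.4781, 0.1439, 0.3006]
eef_rot: [0.491, 0.871, 0.001, 0.001]
ft_force: [-0.2, 0.3, -0.2]
width: 0.0003
```

Emit:
{"fn": "arm_command", "kwargs": {"commands": [[0, [0.015, 0, 0], [0, 0, 0]], [0, [0.04, 0, 0], [0, 0, 0]], [0, [0.07, 0, 0], [0, 0, 0]], [0, [0.1, 0, 0], [0, 0, 0]], [0, [0.13, 0, 0], [0, 0, 0]], [0, [0.16, 0, 0], [0, 0, 0]], [0, [0.19, 0, 0], [0, 0, 0]], [0, [0.215, 0, 0], [0, 0, 0]], [0, [0.23, 0, 0], [0, 0, 0]], [0, [0.24, 0, 0], [0, 0, 0]]]}}

```text
time: 20.03
ee_pos: [0.3518, 0.3505, 0.2978]
eef_rot: [0.49, 0.872, -0.001, -0.0]
ft_force: [1.4, 0.1, -0.6]
width: 0.0005
```

```bash
python3 - <<'E'
from w import *
where()
S=camera('scene');T=camera('top')
cv2.imwrite('pics/c.png',cv2.resize(S['pixels'][150:330,200:420,::-1],None,fx=3,fy=3))
cv2.imwrite('pics/ct.png',T['pixels'][:,:,::-1])
z=T['pixels'][150:330,240:480,::-1];cv2.imwrite('pics/ctz.png',cv2.resize(z,None,fx=3.3,fy=3.3,interpolation=cv2.INTER_CUBIC))
for th in(0,.05,.1):
    for nm,c in(("S",S),("T",T)):
        # lever tip centre of upper edge
        print(th,nm,proj(c,np.r_[C+d*(-.1+.195*np.cos(th)-.009*np.sin(th)),.052+.195*np.sin(th)+.009*np.cos(th)]))
E
```

```text
t 20.0333 press-frame TCP mm x,y 291.2869635500202 0.24567803481484743 tip z 227.8450736289745 F [ 1.37807942  0.13249148 -0.59562796] w 0.0005363176919358012
toolx ang 121.31747038250474 [-0.00149509 -0.00137734 -0.99999793] [-1.02  0.04  0.15  1.79 -0.01  1.31 -0.32]
0 S [246.48709502 246.2665883 ]
0 T [307.96811428 261.64253637]
0.05 S [246.6293161  241.90426684]
0.05 T [308.52339471 261.55122989]
0.1 S [246.98153744 237.57969996]
0.1 T [309.29149101 261.33614567]
```

View pics/c.png

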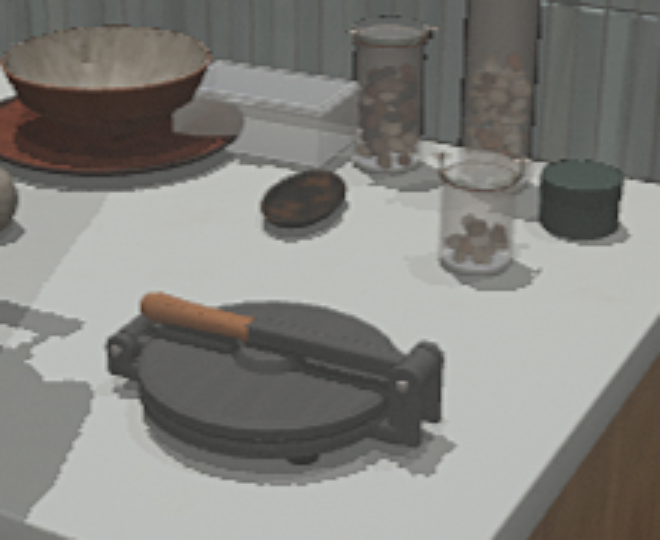

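View pics/ct.png

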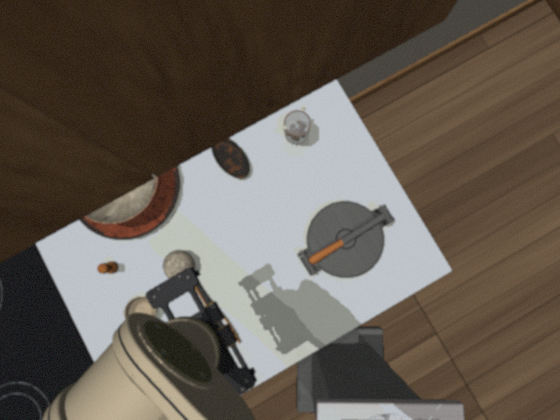

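The press is shut, with the lever flat across it (tip at about scene pixel (250,248), predicted (246,246) for 0 rad). The base disc in the top view is still at (345,239). Jar and twine are at their original pixels, and the arm is clear.

```bash
python3 -c "
from bench import *
print(close_job())"
```

```text
the job is handed in; nothing more can be done
None
```

The tortilla press is shut: the top plate is down on the base and the lever lies flat across it. I handed the job in at about 20 s of the 54 s allowed.

I kept the gripper closed throughout. I pushed the plate down from the hinge side along its arc until it met a firm stop with the fingertips at z = 36.1 mm, against 36 mm nominal. I then lifted over the raised lever and pushed it down from its outer side to a stop at z = 59.9 mm. The text gives 59 mm for the bar's upper side, and the grip is slightly thicker.

**Forces:** the wrist readings at the end of each move never exceeded about 12 N.

**Last pictures:**
- The lever tip was within about 4 px of where it should be at 0 rad.
- The press was at its starting pixels, and the jar and twine looked unmoved.
- The gripper was high and clear of everything.
- The tongs were hidden under the arm in the last top view. The fingers only passed well above them, and in an earlier scene picture they were in their original place.

No check failed or disagreed.

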